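# Turn the rotary parts box to the bridge compartment

### The job

The turning lid of the round wooden parts box stands at its closed place. With a fingertip, push the upright metal tab on the lid's rim round, either way, until it points at the sample bridge and the lid has clicked to rest there, so that the window opens on the bridge compartment; then let go. Only push the tab: do not pinch it or lift the lid, and leave the glue bottle, the screwdriver and the little plane where they are.

Things in the scene. Friction and masses are not known exactly. Their poses are not given: they have to be found in the camera images.
- box: Round wooden parts box, fixed. Origin: centre of its underside, on the lid's upright turning axis. Base board 310 mm across, 12 thick; tub 186 across; flat grey lid 180 across, top at 56 mm (nut in the middle to 60). Six places 60 degrees apart: the closed one (box -x) and the one opposite are unlabelled; each of the others has a sample glued to the board, 123 mm from the axis. Which is where varies.
- lid (a joint): Turn of the lid in rad, 0 at the start (closed place), positive counter-clockwise from above; free to turn a full turn either way. A click mechanism rests it at every multiple of pi/3 (1.047): let go within about 0.4 of a rest, it runs there by itself, to within 0.05. Crossing the hump between rests takes 2 to 4 N at the tab.
- tab_mid (a point): Centre of the upright aluminium tab on the lid's rim, turning with it, 71 mm above the bench. A fin 30 mm long radially (82 to 112 mm from the axis), 16 mm thick along the rim, from 50 to 92 mm above the bench. The samples below its path stay under 30 mm, so a fingertip 62 mm or more above the bench passes over lid and samples and can push either broad face.
- tab_point (a point): Point that turns with the lid, on the tab's centre line, 123 mm from the axis (11 mm beyond the tab's outer end) and 71 mm above the bench: lies straight above a sample's centre when the tab points at it.
- tab_a: One half of the tab's thickness (8 mm): its broad face is pushed to turn the lid counter-clockwise. Its origin is the same point as tab_mid.
- tab_b: The other half of the tab's thickness (8 mm): its broad face is pushed to turn the lid clockwise. Its origin is the same point as tab_mid.
- seat (a joint): How far the lid is lifted off its seat (m): 0 when it sits down on the tub. Nothing but its weight of about 7 N holds it down.
- bridge: The sample bridge, glued flat to the base board: flat light-wood viola bridge, 50 mm wide, 45 mm tall, 6 mm thick, with a stepped arched top, one small hole and two feet. Origin: centre of its underside, 12 mm above the bench.
- peg: Sample tuning peg lying on the base board, light wood, 50 mm long with a flat round head 21 mm across. Origin: middle of its underside.
- button: Sample end button, light wood, a round 36 mm disc with a short stub, 16 mm high. Origin: centre of its underside.
- soundpost: Sample sound post, plain light-wood dowel 7 mm thick and 50 mm long, lying. Origin: middle of its underside.
- glue_mid (a point): Centre of a loose white glue bottle (52 mm across, 120 mm high), standing upright near the box; to be left alone.
- driver: Loose screwdriver, 180 mm long, lying on the bench near the box; to be left alone.
- plane_mid (a point): Centre of a loose little steel block plane (100 x 36 x 40 mm) near the box; to be left alone.

How it is judged:
By the outcome, as a careful person would: the job done as asked, in the order asked, and still so for the second after the job is handed in, with the robot touching nothing.
It also fails if it takes over 38 s, if anything falls off the work surface, if the arm or the gripper's body presses on something with over 40 N, if the wrist force passes 120 N, or if a joint passes its speed limit or range.

### The arm

A 6-joint arm with a two-finger parallel gripper is mounted at the origin on the work surface. World frame = base frame: x ahead of the robot, y to its left, z up, the work surface at z = 0. Lengths are in m, angles in rad, forces in N, time in s.
With the tool pointing down it reaches from about 0.35 to 0.85 m from the base axis. Payload 8.1 kg.
Tool frame: the origin (TCP) lies between the finger pads; the fingertips stand tips_ahead ahead of it and the grasp point (between the pads) lies 8 mm behind it (tips_ahead is the distance from the TCP to the fingertips, in m); z points along the fingers, x is the direction in which the jaws open and shut, and the axes are right-handed (so a half turn about z gives the same grasp; the last joint's range is limited). The gripper opens to 93 mm and grips with 3 to 60 N. Pads are 15 mm wide; open, the fingers measure 128 mm over their backs; the gripper's body (75 mm by 188 mm) begins 65 mm behind the grasp point.
Start: joints at [1.02, 0.13, 1.488, -0, 1.523, -0.085], TCP at [0.269, 0.536, 0.23] pointing down, gripper open.
Joint ranges: [-2.96, 2.96], [-0.89, 2.26], [0.02, 2.5], [-1.34, 4.48], [0, 2.73], [-2.66, 2.66]. Speed limits (rad/s): [2.39, 2.39, 2.79, 3.14, 3.14, 3.14].

### API

Orientations are given as a rotation vector (axis times angle).
In Python, from plant import * gives the robot as it stands.
- The arm moves only by the tool play_rows, never from a script. Its argument "increments" is a list that holds one entry, the list of rows, each a list of 4 numbers: the shift along the tool's x, y, z in cm, then the turn about the tool's z in rad. A call has 1 to 5 rows; each row is the pose to reach, as a shift and turn from the pose measured when the call began, along the tool's axes at that moment; what a row does not reach only later rows make up. A row lasts 1/10 s, in which the tool goes at most 50 mm and 8.59 degrees, less where a joint would pass 70% of its speed; a pose out of reach is approached as far as the arm can. A call with a gripper value outside its range is refused whole. "jaw" is the finger opening in cm, from 0 to 9.3, set as the call begins (left out, the last holds). The fingers move at their own pace and stop on an object; "squeeze" is the grip in N (left out, the last holds). Time passes only in rows, so rows that repeat a pose let the fingers close. It gives the time, the measured TCP pose, the force and the opening at its end, in the units of the state.
- read_state(): the state, without advancing time (a new reading comes with each control period).
- read_camera(name): name is "side" or "top"; returns (picture, depth): 384x512x3 uint8, blue, green, red; 384x512 float32, m along the optical axis (not along the pixel's ray), 0 where there is no reading.
- camera_params(name): a dict with "K" (3x3 intrinsics, pixels), "k1" (the pictures are not rectified: a ray, as slopes to the right and down, at radius r is drawn at 1 + k1 r^2 times it, then the intrinsics apply), "eye" and "orientation" of the camera in the world. Camera axes: x right, y up, looking along -z (the intrinsics and any distortion apply to the point x, -y, -z); pixel columns grow to the right and rows downward; lengths in m; the calibration is good to about 2 mm. A picture is of the moment at which its call begins. camera_params takes no time and is no camera call.
- close_job(): hands the job in, once; it reports no verdict.
The state is a dict: "t": time; "q": joint angles; "dq": joint speeds; "joint_torque": joint torques, N m; "tool_pos": TCP position; "orientation": TCP orientation; "force": force on the tool from outside, world axes, zero at the start; "wrist_torque": the same for the moment, N m; "opening": finger opening in m.
Only numpy, scipy, OpenCV 4.12 (cv2) and the standard library are available. Lean on these libraries where they do the work, as an engineer would, in place of code of your own. Each camera call takes 0.05 s, during which the arm holds its last target.

## Working session

There is one attempt and no reset: what is moved stays moved. The work goes in short steps, Python scripts to look and compute and a tool call to move; the robot and the scene stay as the last step left them, time stands still between calls to the robot, and variables do not carry over. Pictures are saved under pics/ and viewed, and the job is handed in when it is done.

Besides the shell and the picture viewer there is one more tool, called after "Request:" as name(argument=value, ...), one argument or row to a line, values as JSON. play_rows: Moves the arm, as the interface text tells. Its arguments: {"type":"object","properties":{"increments":{"type":"array"},"jaw":{"type":"number"},"squeeze":{"type":"number"}},"required":["increments"]}

```bash
mkdir -p pics; cat > h.py <<'E'
from plant import *
import numpy as np, cv2
from scipy.spatial.transform import Rotation as R
def cam(n):
    p=camera_params(n); return p
def w(n,u,v,d=None,z=None):
    p=camera_params(n);K=np.array(p["K"]);k1=p["k1"]
    x=(u-K[0,2])/K[0,0];y=(v-K[1,2])/K[1,1]
    rd=np.hypot(x,y);r=rd
    for _ in range(20): r=rd/(1+k1*r*r)
    s=r/rd if rd>0 else 1
    ray=np.array([x*s,-y*s,-1.])
    o=np.array(p["orientation"],float)
    M=o if o.shape==(3,3) else R.from_rotvec(o).as_matrix()
    e=np.array(p["eye"]);ray=M@ray
    if d is None: d=(z-e[2])/ray[2]
    return e+d*ray
E
python3 - <<'E'
from h import *
s=read_state();print(s)
for n in("top","side"):
    print(camera_params(n));i,d=read_camera(n);cv2.imwrite(f"pics/{n}0.png",i);np.save(f"{n}0.npy",d)
E
```

```text
{'t': 0.0, 'q': array([ 1.01957709e+00,  1.31169083e-01,  1.48928880e+00,  9.80949377e-06,
        1.52297638e+00, -8.53987403e-02]), 'dq': array([-0.00095473, -0.00095847, -0.0008289 , -0.00022627, -0.00168363,
       -0.00101008]), 'joint_torque': array([-4.11999081e-04, -5.59842968e+01, -4.91761601e+01,  7.67065678e-02,
        3.57057794e-02, -1.97012159e-04]), 'tool_pos': array([0.26918149, 0.5356151 , 0.22857746]), 'orientation': array([ 2.67349221e+00,  1.64829680e+00, -2.58918791e-03]), 'force': array([ 0.0768024 , -0.09076294, -0.42022953]), 'wrist_torque': array([ 0.02033088,  0.01052969, -0.01436294]), 'opening': 0.09285140966698746}
{'K': array([[351.94681456,   0.        , 257.75436503],
       [  0.        , 351.94681456, 190.10099586],
       [  0.        ,   0.        ,   1.        ]]), 'k1': -0.05971227288427281, 'eye': array([0.4344677 , 0.03091729, 0.8892669 ]), 'orientation': array([ 0.14465821, -0.09372115, -1.58841027])}
{'K': array([[379.40071925,   0.        , 254.31982441],
       [  0.        , 379.40071925, 199.72078979],
       [  0.        ,   0.        ,   1.        ]]), 'k1': 0.032561450414104666, 'eye': array([ 0.47717696, -0.71344637,  0.61516889]), 'orientation': array([ 0.94924219, -0.03998623, -0.11155305])}
```

View pics/top0.png

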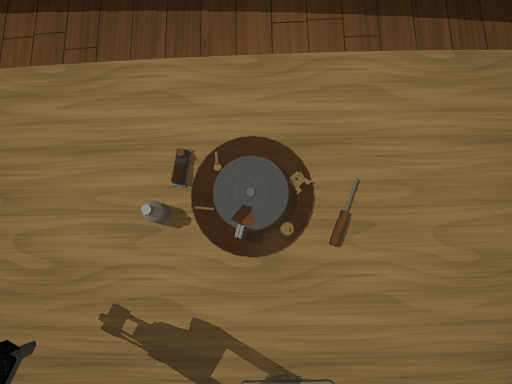

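View pics/side0.png

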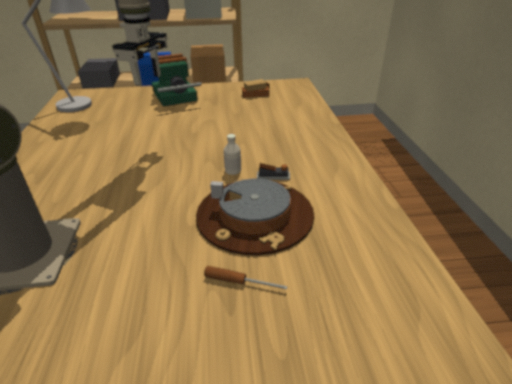

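```bash
python3 - <<'E'
from h import *
i=cv2.imread("pics/top0.png");c=i[125:270,125:375]
cv2.imwrite("pics/crop0.png",cv2.resize(c,None,fx=3.2,fy=3.2,interpolation=cv2.INTER_CUBIC))
E
```

```text
(no output)
```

View pics/crop0.png

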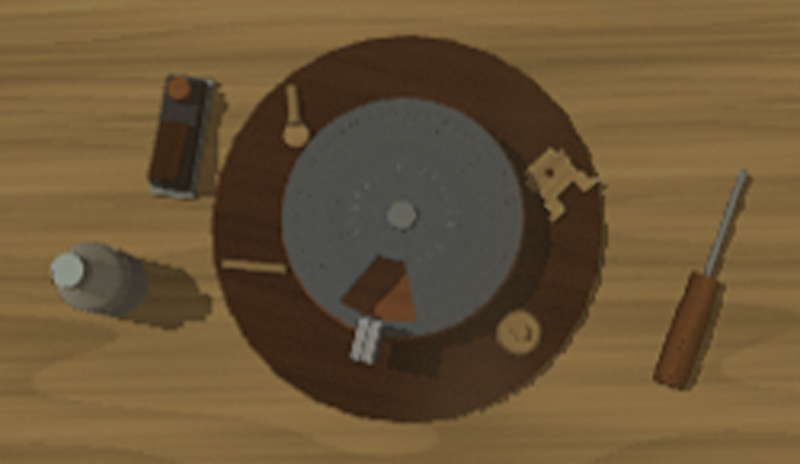

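```bash
python3 - <<'E'
from h import *
d=np.load("top0.npy")
f=lambda x,y:(125+(x+.5)/3.2-.5,125+(y+.5)/3.2-.5)
P={}
for n,x,y,z in [("nut",401,215,.06),("tab",366,340,.092),("bridge",562,183,.018),("button",518,332,.028),("peg",294,118,.02),("post",253,267,.019),("glue",68,270,.12),("plane",180,138,.04),("drvtip",742,173,.005),("drvend",672,385,.02)]:
    u,v=f(x,y);P[n]=w("top",u,v,z=z);dd=d[int(round(v)),int(round(u))]
    r=P[n]-P["nut"]
    print(n,P[n].round(4),"depth:",w("top",u,v,d=dd).round(4),"r",np.hypot(*r[:2]).round(4),"ang",np.degrees(np.arctan2(r[1],r[0])).round(1))
E
```

```text
nut [0.5575 0.0753 0.06  ] depth: [0.5577 0.0753 0.0585] r 0.0 ang 0.0
tab [0.4641 0.0997 0.092 ] depth: [0.4642 0.0998 0.0907] r 0.0965 ang 165.4
bridge [ 0.5861 -0.0491  0.018 ] depth: [ 0.5867 -0.0494  0.0147] r 0.1276 ang -77.1
button [ 0.4703 -0.0107  0.028 ] depth: [ 0.4703 -0.0107  0.0267] r 0.1224 ang -135.4
peg [0.6434 0.1614 0.02  ] depth: [0.6428 0.161  0.0226] r 0.1216 ang 45.1
post [0.5252 0.1939 0.019 ] depth: [0.5251 0.1936 0.0203] r 0.1229 ang 105.2
glue [0.5153 0.3053 0.12  ] depth: [0.5152 0.3052 0.1203] r 0.2339 ang 100.4
plane [0.6251 0.2478 0.04  ] depth: [0.6263 0.2491 0.0349] r 0.1853 ang 68.6
drvtip [ 0.593  -0.1935  0.005 ] depth: [ 0.5915 -0.1913  0.0136] r 0.2711 ang -82.5
drvend [ 0.4279 -0.1269  0.02  ] depth: [ 0.4279 -0.1262  0.0241] r 0.2402 ang -122.7
```

```bash
python3 - <<'E'
import plant
print([k for k in dir(plant) if k[0]!='_'])
from h import *
print(globals().get("tips_ahead"))
s=read_state()
M=R.from_rotvec(s["orientation"]).as_matrix();print(M.round(3))
print("xyaw",np.degrees(np.arctan2(M[1,0],M[0,0])),"q1",np.degrees(s["q"][0]),"q6",np.degrees(s["q"][5]))
# refine tab angle: depth points at z .085-.095 near tab
d=np.load("top0.npy")
pts=np.array([w("top",u,v,d=d[v,u]) for v in range(222,246) for u in range(228,250)])
t=pts[(pts[:,2]>.083)&(pts[:,2]<.1)];c=t.mean(0);print(len(t),c,np.linalg.norm(c[:2]-[.5575,.0753]),t.min(0),t.max(0))
E
```

```text
['IKError', 'camera_params', 'close_job', 'read_camera', 'read_state', 'tips_ahead']
0.011
[[ 0.449  0.893 -0.001]
 [ 0.893 -0.449 -0.001]
 [-0.002 -0.    -1.   ]]
xyaw 63.31175617833817 q1 58.418495737220844 q6 -4.893204885584557
98 [0.46278428 0.10051845 0.09136552] 0.09801549488388502 [0.44819709 0.0906073  0.08387022] [0.47753315 0.111408   0.09416928]
```

```bash
cat >> h.py <<'E'
AX=np.array([.5575,.0755])
def inc(x,y,z,yaw):
    s=read_state();M=R.from_rotvec(s["orientation"]).as_matrix()
    d=M.T@(np.array([x,y,z])-s["tool_pos"])*100
    y0=np.degrees(np.arctan2(M[1,0],M[0,0]))
    t=-np.radians((yaw-y0+180)%360-180)
    return [round(float(v),2) for v in d]+[round(float(t),3)]
def fin(phi,s,z=.078,r=.098):
    a=np.radians(phi);p=AX+r*np.array([np.cos(a),np.sin(a)])-s*np.array([-np.sin(a),np.cos(a)])
    return p[0],p[1],z,phi-180
def show():
    s=read_state();M=R.from_rotvec(s["orientation"]).as_matrix()
    print("t",round(s["t"],2),s["tool_pos"].round(4),"yaw",np.degrees(np.arctan2(M[1,0],M[0,0])).round(1),"F",s["force"].round(2),"q6",s["q"][5].round(2),s["opening"].round(4))
E
python3 -c "
from h import *
print(inc(*fin(165.2,.035,.2)))"
```

```text
[-26.76, 36.11, 2.91, 1.363]
```

Request:
play_rows(
  increments=[
    [[-5,7,0.5,0.14],[-11,14,1,0.28],[-16,21,1.5,0.42],[-21,28,2,0.56],[-26.8,36.1,2.9,0.7]],
  ],
  jaw=0,
)

```text
t: 0.6
tool_pos: [0.3802, 0.3106, 0.2137]
orientation: [3.078, 0.623, -0.002]
force: [1.1, 0.9, 0.2]
opening: 0.0575
```

```bash
python3 -c "
from h import *
show();print(inc(*fin(165.2,.035,.2)))"
```

```text
Traceback (most recent call last):
  File "h.py", line 30, in show
    print("t",round(s["t"],2),s["tool_pos"].round(4),"yaw",np.degrees(np.arctan2(M[1,0],M[0,0])).round(1),"F",s["force"].round(2),"q6",s["q"][5].round(2),s["opening"].round(4))
                                                                                                                                                          ^^^^^^^^^^^^^^^^^^
AttributeError: 'float' object has no attribute 'round'
```

```bash
sed -i 's/s\["opening"\].round(4)/round(s["opening"],4)/' h.py; python3 -c "
from h import *
show();print(inc(*fin(165.2,.035,.2)))"
```

```text
t 0.6 [0.3802 0.3106 0.2137] yaw 22.9 F [1.14 0.91 0.15] q6 0.18 0.0575
[1.58, 19.79, 1.39, 0.658]
```

Request:
play_rows(
  increments=[
    [[0.4,4.5,0.3,0.13],[0.8,9,0.7,0.26],[1.2,14,1,0.39],[1.6,19.8,1.4,0.53],[1.6,19.8,1.4,0.66]],
  ],
)

```text
t: 1.1
tool_pos: [0.4731, 0.1298, 0.1991]
orientation: [3.109, -0.423, -0.002]
force: [-1.4, 0.6, -0.2]
opening: 0.0174
```

```bash
python3 -c "
from h import *
show();print(inc(*fin(165.2,.035,.2)),inc(*fin(165.2,.035)))"
```

```text
t 1.1 [0.4731 0.1298 0.1991] yaw -15.5 F [-1.44  0.56 -0.19] q6 0.44 0.0174
[-0.26, -0.4, -0.09, -0.012] [-0.25, -0.45, 12.11, -0.012]
```

Request:
play_rows(
  increments=[
    [[-0.2,-0.4,2,-0.01],[-0.2,-0.4,5,-0.01],[-0.2,-0.4,8,-0.01],[-0.2,-0.4,8,-0.01],[-0.2,-0.4,8,-0.01]],
  ],
)

```text
t: 1.6
tool_pos: [0.4716, 0.1338, 0.119]
orientation: [3.111, -0.408, -0.005]
force: [0.4, 0.4, 0.3]
opening: 0.0006
```

```bash
python3 -c "
from h import *
for n in('top','side'):
    i,d=read_camera(n)
    c=i[125:270,125:375] if n=='top' else i[90:280,130:330]
    cv2.imwrite(f'pics/{n}1.png',cv2.resize(c,None,fx=3,fy=3,interpolation=cv2.INTER_CUBIC))
show();print(inc(*fin(165.2,.035)))"
```

```text
t 1.7 [0.4732 0.1342 0.121 ] yaw -14.9 F [ 0.32 -0.02  0.08] q6 0.44 0.0004
[-0.16, 0.01, 4.3, -0.002]
```

View pics/top1.png

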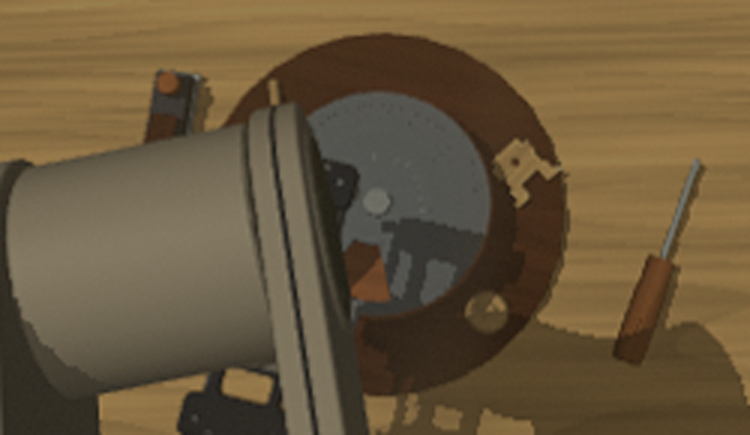

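View pics/side1.png

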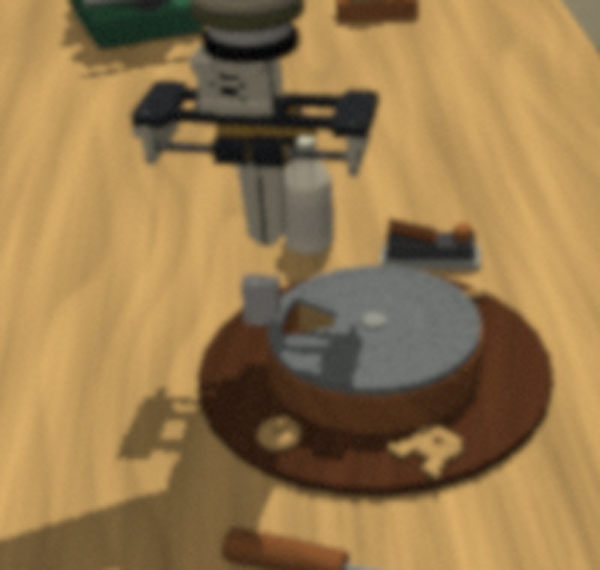

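The top crop shows the gripper hiding the tab. In the side crop, the closed fingers (262,240) are behind and above the tab (262,298), clear of the bottle. Next I descend.

Request:
play_rows(
  increments=[
    [[-0.1,0,1.5,0],[-0.15,0,3,0],[-0.15,0,4.2,0],[-0.15,0,4.2,0]],
  ],
)

```text
t: 2.1
tool_pos: [0.4705, 0.1343, 0.0771]
orientation: [3.111, -0.407, -0.003]
force: [-0.7, -0.5, -0.1]
opening: 0.0004
```

```bash
python3 -c "
from h import *
show()
for a,s in [(165.2,.030),(165.2,.025),(165.2,.02),(165.2,.0165),(168,.0165)]:print(inc(*fin(a,s)))"
```

```text
t 2.1 [0.4705 0.1343 0.0771] yaw -14.9 F [-0.72 -0.52 -0.06] q6 0.44 0.0004
[0.12, 0.46, -0.09, -0.002]
[0.12, 0.96, -0.09, -0.002]
[0.12, 1.46, -0.09, -0.002]
[0.12, 1.81, -0.08, -0.002]
[0.05, 2.29, -0.08, -0.051]
```

Request:
play_rows(
  increments=[
    [[0.1,0.5,0,0],[0.1,1,0,0],[0.1,1.4,0,0],[0.1,1.8,0,0],[0.05,2.3,0,-0.05]],
  ],
)

```text
t: 2.6
tool_pos: [0.4653, 0.1118, 0.0777]
orientation: [3.121, -0.329, -0.002]
force: [-1.4, 1.4, 0.9]
opening: 0.0007
```

```bash
python3 -c "
from h import *
show()
for a in (171,175,179,183,187):print(inc(*fin(a,.0165)))"
```

```text
t 2.6 [0.4653 0.1118 0.0777] yaw -12.0 F [-1.35  1.39  0.89] q6 0.34 0.0007
[-0.1, 0.5, -0.03, -0.053]
[-0.15, 1.19, -0.03, -0.123]
[-0.16, 1.88, -0.03, -0.193]
[-0.12, 2.58, -0.02, -0.263]
[-0.03, 3.26, -0.02, -0.332]
```

Contact is beginning, so I push along the arc.

Request:
play_rows(
  increments=[
    [[-0.1,0.5,0,-0.05],[-0.15,1.2,0,-0.12],[-0.15,1.9,0,-0.19],[-0.1,2.6,0,-0.26],[0,3.25,0,-0.33]],
  ],
)

```text
t: 3.1
tool_pos: [0.4583, 0.08, 0.078]
orientation: [3.134, 0.192, -0.002]
force: [-1.3, 2.6, 0.6]
opening: 0.0007
```

```bash
python3 -c "
from h import *
show()
for a in (191,195,199,203,207):print(inc(*fin(a,.0165)))"
```

```text
t 3.1 [0.4583 0.08   0.078 ] yaw 7.0 F [-1.29  2.56  0.59] q6 -0.06 0.0007
[-0.1, 0.69, 0.0, -0.069]
[-0.14, 1.38, 0.01, -0.139]
[-0.14, 2.08, 0.01, -0.209]
[-0.08, 2.77, 0.01, -0.279]
[0.02, 3.45, 0.01, -0.349]
```

Request:
play_rows(
  increments=[
    [[-0.1,0.7,0,-0.07],[-0.15,1.4,0,-0.14],[-0.15,2.1,0,-0.21],[-0.1,2.75,0,-0.28],[0,3.45,0,-0.35]],
  ],
)

```text
t: 3.6
tool_pos: [0.4627, 0.0452, 0.0785]
orientation: [3.052, 0.739, -0.002]
force: [-0.1, 0.1, 0.7]
opening: 0.0005
```

```bash
python3 -c "
from h import *
for n in('top','side'):
    i,d=read_camera(n)
    c=i[125:270,125:375] if n=='top' else i[90:280,130:330]
    cv2.imwrite(f'pics/{n}2.png',cv2.resize(c,None,fx=3,fy=3,interpolation=cv2.INTER_CUBIC))
show()
for a in (211,215,219,223,227):print(inc(*fin(a,.0165)))"
```

```text
t 3.7 [0.4628 0.0449 0.0785] yaw 27.1 F [-0.65  0.37  0.42] q6 -0.48 0.0005
[-0.07, 0.61, 0.05, -0.068]
[-0.11, 1.3, 0.05, -0.138]
[-0.11, 2.0, 0.05, -0.208]
[-0.06, 2.69, 0.05, -0.278]
[0.04, 3.37, 0.05, -0.348]
```

View pics/top2.png

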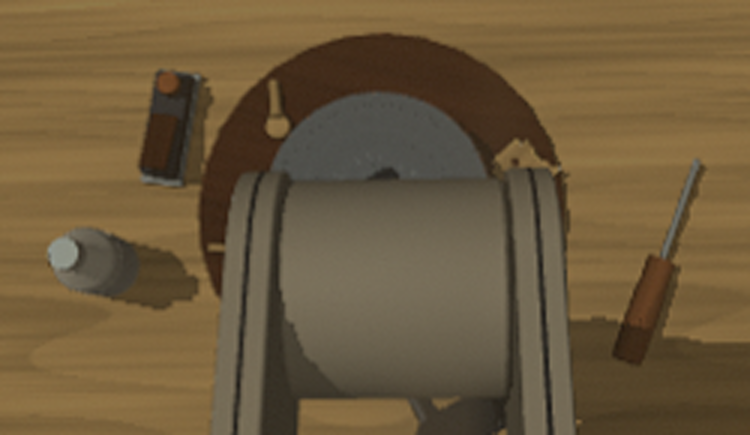

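View pics/side2.png

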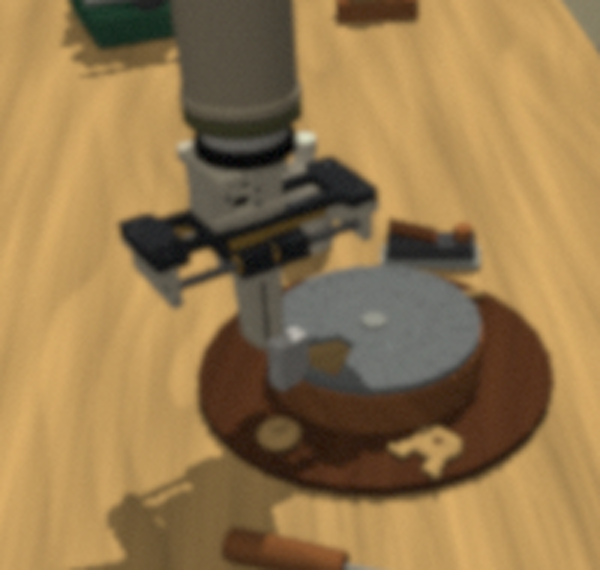

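The side crop shows the tab (290,360) just ahead of the fingertip and already past the first hump. I keep pushing.

Request:
play_rows(
  increments=[
    [[-0.1,0.6,0,-0.07],[-0.1,1.3,0,-0.14],[-0.1,2,0,-0.21],[-0.05,2.7,0,-0.28],[0.05,3.35,0,-0.35]],
  ],
)

```text
t: 4.2
tool_pos: [0.4785, 0.0153, 0.0787]
orientation: [2.878, 1.256, -0.002]
force: [-0.7, 0.7, -0.4]
opening: -0.0002
```

```bash
python3 -c "
from h import *
show()
for a in (231,235,239,243,247):print(inc(*fin(a,.0165)))"
```

```text
t 4.2 [0.4785 0.0153 0.0787] yaw 47.2 F [-0.67  0.71 -0.37] q6 -0.9 -0.0002
[-0.1, 0.71, 0.07, -0.067]
[-0.15, 1.4, 0.07, -0.137]
[-0.14, 2.1, 0.07, -0.207]
[-0.09, 2.79, 0.07, -0.277]
[0.01, 3.48, 0.07, -0.346]
```

Request:
play_rows(
  increments=[
    [[-0.1,0.7,0,-0.07],[-0.15,1.4,0,-0.14],[-0.15,2.1,0,-0.21],[-0.1,2.8,0,-0.28],[0,3.5,0,-0.35]],
  ],
)

```text
t: 4.7
tool_pos: [0.5037, -0.0083, 0.0786]
orientation: [2.616, 1.739, -0.004]
force: [-2.0, 1.2, 0.8]
opening: 0.0003
```

```bash
python3 -c "
from h import *
show()
for a in (251,254,257,260,263,266,269,272):print(inc(*fin(a,.0165)))"
```

```text
t 4.7 [ 0.5037 -0.0083  0.0786] yaw 67.2 F [-1.97  1.25  0.85] q6 -1.29 0.0003
[-0.08, 0.72, 0.06, -0.066]
[-0.12, 1.23, 0.06, -0.118]
[-0.13, 1.75, 0.06, -0.171]
[-0.11, 2.27, 0.06, -0.223]
[-0.07, 2.79, 0.06, -0.275]
[-0.0, 3.31, 0.06, -0.328]
[0.09, 3.82, 0.06, -0.38]
[0.22, 4.33, 0.06, -0.432]
```

Request:
play_rows(
  increments=[
    [[-0.1,0.7,0,-0.07],[-0.15,1.4,0,-0.14],[-0.1,2.1,0,-0.21],[-0.1,2.8,0,-0.28],[0,3.3,0,-0.33]],
  ],
)

```text
t: 5.2
tool_pos: [0.5345, -0.0211, 0.0788]
orientation: [-2.295, -2.146, 0.003]
force: [-0.3, -0.0, -0.5]
opening: 0.0005
```

```bash
python3 -c "
from h import *
for n in('top','side'):
    i,d=read_camera(n)
    c=i[125:270,125:375] if n=='top' else i[90:280,130:330]
    cv2.imwrite(f'pics/{n}3.png',cv2.resize(c,None,fx=3,fy=3,interpolation=cv2.INTER_CUBIC))
show()
for a in (269,272,275,278,281):print(inc(*fin(a,.0165)))"
```

```text
t 5.3 [ 0.5346 -0.021   0.0788] yaw 86.1 F [-0.24  0.32 -0.28] q6 -1.64 0.0004
[-0.08, 0.47, 0.08, -0.051]
[-0.13, 0.99, 0.08, -0.104]
[-0.15, 1.51, 0.08, -0.156]
[-0.14, 2.03, 0.08, -0.208]
[-0.1, 2.55, 0.08, -0.261]
```

View pics/side3.png

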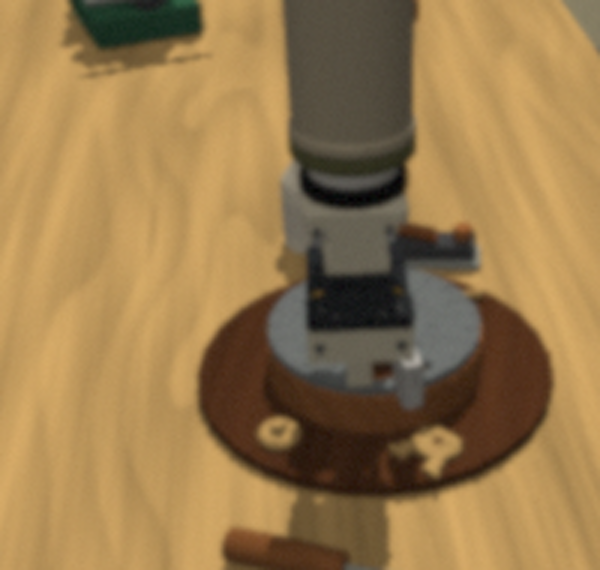

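View pics/top3.png

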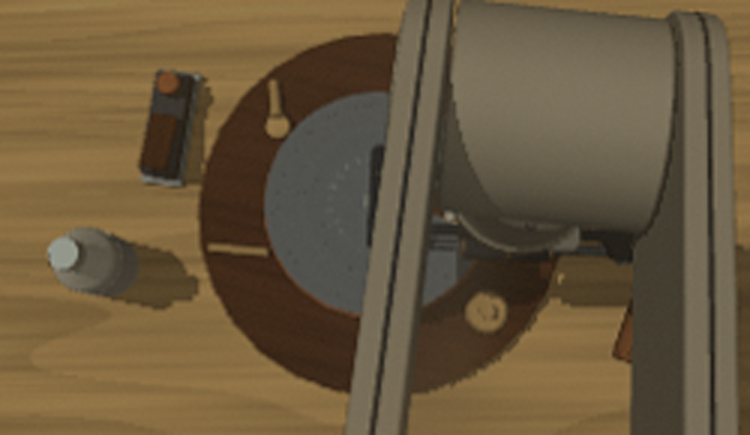

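The side crop shows the tab (410,380) ahead of the finger, near the bridge (435,445). It clicked past the hump on its own. I retreat backwards, then up.

Request:
play_rows(
  increments=[
    [[0,-1,0,0],[0,-2,-0.5,0],[0,-2.5,-3,0],[0,-2.5,-7,0],[0,-2.5,-11,0]],
  ],
)

```text
t: 5.8
tool_pos: [0.5078, -0.0188, 0.1892]
orientation: [-2.298, -2.14, 0.005]
force: [0.5, 0.5, 0.8]
opening: 0.0004
```

```bash
python3 -c "
from h import *
show();print(inc(.42,.30,.26,86),inc(.38,.36,.28,86))"
```

```text
t 5.8 [ 0.5078 -0.0188  0.1892] yaw 85.9 F [0.52 0.52 0.79] q6 -1.64 0.0004
[31.16, -11.05, -7.08, -0.001] [36.86, -15.47, -9.07, -0.001]
```

Request:
play_rows(
  increments=[
    [[3,-3,-3,0],[7,-7,-6,0],[12,-10,-8,0],[17,-13,-8,0],[22,-16,-8,0]],
  ],
)

```text
t: 6.3
tool_pos: [0.3826, 0.1744, 0.2687]
orientation: [-2.302, -2.137, 0.001]
force: [1.0, -0.0, 0.5]
opening: 0.0002
```

Request:
play_rows(
  increments=[
    [[4,0,0,0],[8,-1,0,0],[12,-2,0,0],[16,-3,0,0],[20,-4,0,0]],
  ],
)

```text
t: 6.8
tool_pos: [0.3561, 0.378, 0.2686]
orientation: [-2.304, -2.134, 0.001]
force: [1.2, 0.4, 0.8]
opening: 0.0003
```

Request:
play_rows(
  increments=[
    [[4,0,0,0],[6,0,0,0],[6,0,0,0],[6,0,0,0]],
  ],
)

```text
t: 7.2
tool_pos: [0.3599, 0.4372, 0.2681]
orientation: [-2.305, -2.134, 0.003]
force: [-0.5, -0.3, 0.4]
opening: 0.0006
```

```bash
python3 -c "
from h import *
for n in('top','side'):
    i,d=read_camera(n);np.save(n+'4.npy',d);cv2.imwrite(f'pics/{n}4full.png',i)
    c=i[125:270,125:375] if n=='top' else i[90:280,130:330]
    cv2.imwrite(f'pics/{n}4.png',cv2.resize(c,None,fx=3,fy=3,interpolation=cv2.INTER_CUBIC))
show()
d=np.load('top4.npy')
p=np.array([w('top',u,v,d=d[v,u]) for v in range(150,235) for u in range(205,320)])
t=p[(p[:,2]>.083)&(p[:,2]<.1)&(np.hypot(*(p[:,:2]-AX).T)<.13)];c=t.mean(0);r=c[:2]-AX
print(len(t),c,np.linalg.norm(r),np.degrees(np.arctan2(r[1],r[0])))
q=p[(p[:,2]>.05)&(p[:,2]<.062)];print(np.median(q[:,2]))
"
```

```text
t 7.3 [0.3605 0.4367 0.2686] yaw 85.5 F [-0.63 -0.33 -0.24] q6 -0.7 0.0005Traceback (most recent call last):
  File "<string>", line 9, in <module>
    p=np.array([w('top',u,v,d=d[v,u]) for v in range(150,235) for u in range(205,320)])
                ~^^^^^^^^^^^^^^^^^^^^
  File "h.py", line 7, in w
    p=camera_params(n);K=np.array(p["K"]);k1=p["k1"]
ValueError: time passes only in moves, steps and waits
```

View pics/top4.png

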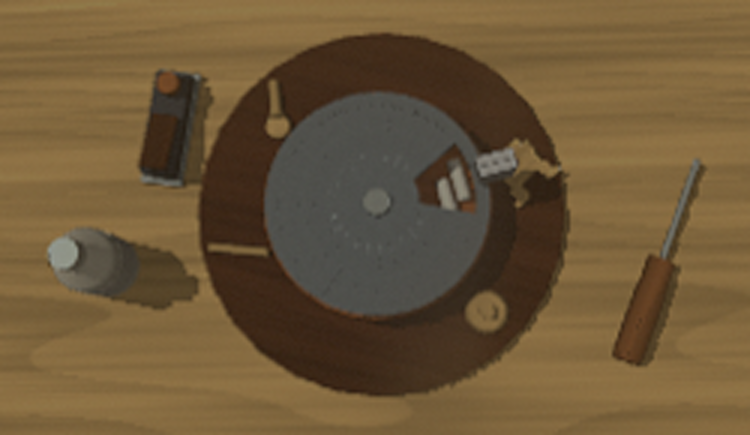

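View pics/side4.png

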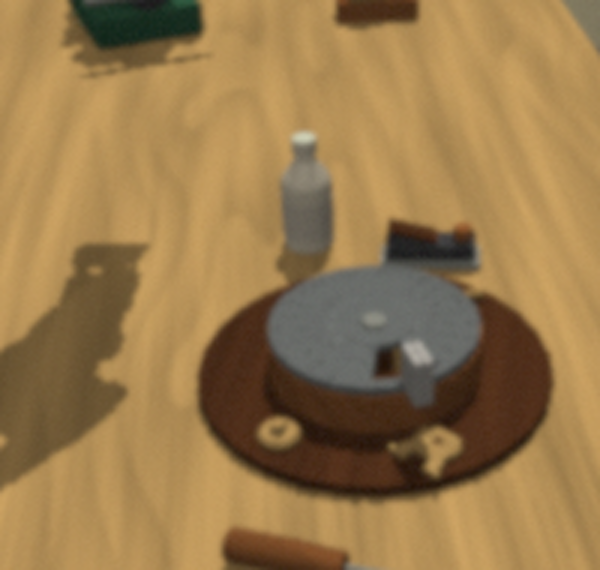

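The top crop shows the tab (496,163) in front of the bridge (530,170) and the window open next to it. The bottle, plane and screwdriver have not moved. I check the angle.

```bash
python3 -c "
from h import *
d=np.load('top4.npy')
p=np.array([w('top',u,v,d=d[v,u]) for v in range(165,195) for u in range(275,305)])
t=p[(p[:,2]>.083)&(p[:,2]<.1)];r=t.mean(0)[:2]-AX
print(len(t),np.linalg.norm(r),np.degrees(np.arctan2(r[1],r[0])))
a,b=cv2.imread('pics/top0.png'),cv2.imread('pics/top4full.png')
for y0,y1,x0,x1 in [(195,230,135,175),(145,190,168,195),(175,250,325,362)]: print(np.abs(a[y0:y1,x0:x1].astype(int)-b[y0:y1,x0:x1]).mean())
q=[w('top',u,v,d=d[v,u])[2] for u,v in [(235,180),(235,205),(265,215),(260,165)]];print(q)
"
```

```text
94 0.09637150781415932 -76.56836541571579
2.0354761904761904
1.8348422496570644
2.0526126126126125
[np.float64(0.05586171830187514), np.float64(0.054395397075158725), np.float64(0.0571579078625436), np.float64(0.05725745419053285)]
```

```bash
python3 -c "
from h import *
print(close_job())"
```

```text
the job is handed in; nothing more can be done
None
```

I pushed the tab counter-clockwise with the closed fingertips, about 120°, over both humps. The lid clicked to rest at the bridge, and I backed the fingers off and moved the arm clear before handing in. That was at about 7.4 s.

- **Tab direction:** in the last picture the tab stands at −76.6° about the axis. The bridge measured −77.1°, and the rest there should be at about −75°. The 1.6° difference is 0.03 rad, within the 0.05 allowed.
- **Lid:** its top reads 54–57 mm, so it is still seated (nominal 56 mm).
- **Things to leave alone:** the bottle, plane and screwdriver look unchanged against the first picture.
- **Forces:** the wrist readings I took during the push stayed around 3 N or less.

None of the final checks failed or disagreed. One measuring script stopped with an error partway through, so I redid that measurement from the saved depth picture.

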